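# Load a sample pot into the carousel

### The job

On the microbiology bench, turn the sample carousel until its empty wide holder stands at the loading pointer. Only then load the mid-sized capped sample pot (taller than the squat jar, stouter than the slim bottle): lower it gently into that holder, without dropping it, and let go. It must stand upright on the holder's floor, with the holder still at the pointer.

Things in the scene. Friction and masses are not known exactly. Their poses are not given: they have to be found in the camera images.
- handle (a point): Centre of the carousel's handle, on its vertical turning axis, 108 mm above the bench: a black bar 60 mm long (along x), 14 wide, 28 high on a thin stem. Grip it across the 14 mm from above. -x points to the empty wide holder. Turns the carousel either way, light friction (0.15 N m), stays where left. At the start 30 to 80 degrees clockwise, seen from above, bring that holder to the pointer.
- wide_holder (a point): Centre of the floor of the empty wide holder (steel ring 70 mm inside, 4 thick, 6 high), on the grey disc 280 mm across, its top 48 mm above the bench; turns with it. z up. Four holders, 90 degrees apart, centres 95 mm from the axis: opposite it an equal one, filled by a fixed squat lidded dish 28 mm high; between them two narrow ones, 32 mm inside.
- load_point (a point): Loading place: fixed point 95 mm from the turning axis, 48 mm above the bench, where the centre of the empty wide holder must stand. Marked by the dark steel arrowhead (40 mm) on the white tongue of the fixed housing, just outside the disc on the side towards the robot, in line with the axis and this point; its tip lies 50 mm outwards of this point. It is no higher than the disc.
- pot_center (a point): Centre (half-way up) of the loose sample pot: upright, round, white plastic, grey screw cap, 60 mm high, 44 across (cap 47 across, the top 15 mm), 80 to 170 g. z up. Stands on the bench right of the carousel. At least 40 mm clear of it stand loose bystanders: a squat jar (60 across, 35 high), a slim bottle (32 across, 98 high), a stack of two culture dishes (90 across, 28 high).
Not all that is in view belongs to the job. What is shaped like the part that bears pot_center but purple or yellow is not meant.

How it is judged:
By the outcome, as a careful person would: the job done as asked, in the order asked, and still so for the second after the job is handed in, with the robot touching nothing.
It also fails if it takes over 50 s, if anything falls off the work surface, if the arm or the gripper's body presses on something with over 40 N, if the wrist force passes 120 N, or if a joint passes its speed limit or range.

### The arm

A 6-joint arm with a two-finger parallel gripper is mounted at the origin on the work surface. World frame = base frame: x ahead of the robot, y to its left, z up, the work surface at z = 0. Lengths are in mm, angles in rad, forces in N, time in s.
With the tool pointing down it reaches from about 375 to 925 mm from the base axis. Payload 5.7 kg.
Tool frame: the origin (TCP) lies at the centre of the arm's flange, where the gripper is bolted on; the fingertips stand 182 mm ahead of it and the grasp point (between the pads) lies 163 mm ahead of it (manip.finger_overhang is the distance from the TCP to the fingertips, in mm); z points along the fingers, y is the line along which they close (so a half turn about z gives the same grasp; the last joint's range is limited). The gripper opens to 88 mm and grips with 3 to 60 N. Pads are 20 mm wide; open, the fingers measure 115 mm over their backs; the gripper's body (75 mm by 178 mm) begins 61 mm behind the grasp point.
Start: joints at [1.106, 0.359, 1.51, -0, 1.272, -0.115], TCP at [205.626, 563.652, 404.623] pointing down, gripper open.
Joint ranges: [-2.97, 2.97], [-1.01, 2.36], [0.21, 2.38], [-0.96, 4.11], [0.2, 2.71], [-2.98, 2.98]. Speed limits (rad/s): [2.39, 2.39, 3.14, 3.14, 3.14, 3.14].

### API

Orientations are given as a unit quaternion [w, x, y, z].
In Python, from rig import manip, grab_frame, camera_model, finder gives the robot as it stands.
- The arm moves only by the tool apply_moves, never from a script. Its argument "steps" is a list of rows, each a list of 7 numbers: the finger opening in m, from 0 to 0.0878, then the shift along the tool's x, y, z in m, then the turn, a rotation vector about the tool's x, y, z in degrees. In form: [[claw, tx, ty, tz, ax, ay, az], ...]. A call has 1 to 20 rows; each row is the pose to reach, as a shift and turn from the pose commanded when the call began, along the tool's axes at that moment; what a row does not reach only later rows make up. A row lasts 1/10 s, in which the tool goes at most 50 mm and 8.59 degrees, less where a joint would pass 70% of its speed; a pose out of reach is approached as far as the arm can. A call with a gripper value outside its range is refused whole. The fingers move at their own pace and stop on an object; the grip force is fixed at half the most. Time passes only in rows, so rows that repeat a pose let the fingers close. It gives the time, the measured TCP pose, the force, the opening and the grip force at its end, in the units of the state.
- manip.observe(): the state, without advancing time (a new reading comes with each control period).
- grab_frame(name): name is "side" or "top" or "wrist"; returns (picture, depth): 400x640x3 uint8, blue, green, red; 400x640 float32, mm along the optical axis (not along the pixel's ray), 0 where there is no reading.
- camera_model(name): a dict with "fx", "fy", "cx", "cy" (pixels), "k1" (the pictures are not rectified: a ray, as slopes to the right and down, at radius r is drawn at 1 + k1 r^2 times it, then the intrinsics apply), "camera_from_world" (4x4, takes a point from world to camera coordinates). Camera axes: x right, y up, looking along -z (the intrinsics and any distortion apply to the point x, -y, -z); pixel columns grow to the right and rows downward; lengths in mm; the calibration is good to about 2 mm. A picture is of the moment at which its call begins: read the wrist's pose just before it. camera_model takes no time and is no camera call; for the wrist camera it gives the pose at the moment of the call.
- manip.hand_in(): hands the job in; it is judged then, once.
Trained networks look in the newest picture that a camera, given by its name, has taken for a name from the list of things; names that differ only in an ending like _2 or _b are one class to them, and where a whole thing is asked for, a point or a joint stands for the part that bears it (a point fixed in the world has none). Each returns a list of dicts, best first, with "p" (0 to 1); they miss things now and then, are a little off and sometimes report something else, mostly with a low value. They report only what shows in the picture. A call takes as long as a camera call. They do not tell look-alikes from the thing itself.
- finder.silhouettes(label, camera): "region" (400x640 bool, what is visible of it).
- finder.mark_of(label, camera): "point" ([x, y, z] in mm, in world coordinates, good to about 4 mm: a listed point, or the origin of a listed thing).
The state is a dict: "time_s": time; "joint_pos": joint angles; "qvel": joint speeds; "tau": joint torques, N m; "position": TCP position; "orientation": TCP orientation; "wrist_force": force on the tool from outside, world axes, zero at the start; "wrist_torque": the same for the moment, N m; "opening": finger opening in mm; "finger_force": force on a finger pad.
Only numpy, scipy, OpenCV 4.12 (cv2) and the standard library are available. Lean on these libraries where they do the work, as an engineer would, in place of code of your own. Each camera call takes 0.05 s, during which the arm holds its last target. There are 200 camera calls.

## Working session

There is one attempt and no reset: what is moved stays moved. The work goes in short steps, Python scripts to look and compute and a tool call to move; the robot and the scene stay as the last step left them, time stands still between calls to the robot, and variables do not carry over. Pictures are saved under pics/ and viewed, at most 10 in all, crops included, and the job is handed in when it is done.

Besides the shell and the picture viewer there is one more tool, called after "Emit:" as name(argument=value, ...), one argument or row to a line, values as JSON. apply_moves: Moves the arm, as the interface text tells. Its arguments: {"type":"object","properties":{"steps":{"type":"array"}},"required":["steps"]}

```bash
mkdir -p pics
cat > h.py <<'E'
import numpy as np, cv2
from rig import manip, grab_frame, camera_model, finder
def marks(cam,labels):
    for l in labels:
        for d in finder.mark_of(l,cam)[:4]: print(cam,l,round(d['p'],2),np.round(d['point'],1))
def pix(cam,p):
    m=camera_model(cam); c=np.array(m['camera_from_world'])@np.r_[p,1]
    x,y=c[0]/-c[2],-c[1]/-c[2]; s=1+m['k1']*(x*x+y*y)
    return m['fx']*x*s+m['cx'],m['fy']*y*s+m['cy']
def cloud(cam,dep):
    m=camera_model(cam); K=np.array([[m['fx'],0,m['cx']],[0,m['fy'],m['cy']],[0,0,1.]])
    u,v=np.meshgrid(np.arange(640.),np.arange(400.))
    n=cv2.undistortPoints(np.stack([u,v],-1).reshape(-1,1,2),K,np.array([m['k1'],0,0,0.])).reshape(400,640,2)
    P=np.stack([n[...,0]*dep,-n[...,1]*dep,-dep,np.ones_like(dep)],-1)
    W=P@np.linalg.inv(np.array(m['camera_from_world'])).T
    return W[...,:3]
E
cat > a.py <<'E'
from h import *
for c in ['top','side']:
    im,d=grab_frame(c); cv2.imwrite(f'pics/{c}0.png',im); np.save(f'{c}0.npy',d)
    marks(c,['handle','wide_holder','load_point','pot_center'])
s=manip.observe(); print(s['time_s'],s['position'],s['orientation'])
E
python3 a.py
```

```text
top handle 0.75 [619.2  82.  107.1]
top wide_holder 0.86 [570.   -7.1  50.8]
top load_point 0.72 [521.7  65.3  44.9]
top pot_center 0.84 [ 650.7 -424.1   30.6]
top pot_center 0.71 [ 516.5 -460.9   30.9]
top pot_center 0.68 [ 656.5 -517.1   30.4]
top pot_center 0.63 [ 671.2 -334.4   29.9]
side handle 0.95 [622.8  76.4 105.7]
side wide_holder 0.66 [573.8  -6.5  46.8]
side load_point 0.78 [524.6  59.8  47.8]
side pot_center 0.8 [ 653.3 -425.6   29.1]
side pot_center 0.73 [ 514.8 -459.2   30.1]
side pot_center 0.69 [ 677.2 -341.7   30.5]
side pot_center 0.62 [ 654.2 -513.9   29.6]
0.5 [205.59744302 563.6486612  404.57909137] [-4.43258379e-05  1.74014887e-01  9.84743017e-01 -8.33540327e-05]
```

View pics/top0.png

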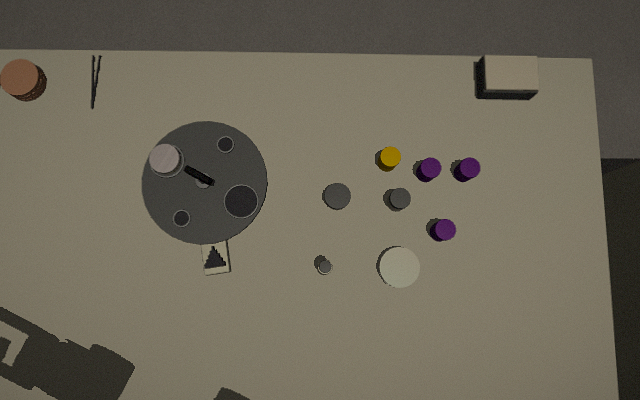

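View pics/side0.png

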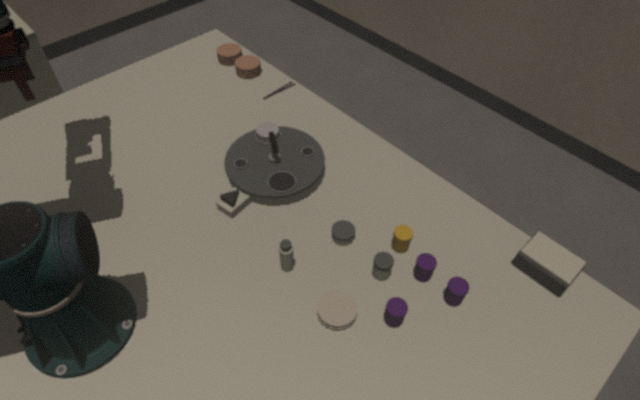

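Top view: the carousel sits at (205,182), with its handle at (200,176), the empty wide holder at (241,201) and the arrow at (215,258). There are three purple pots at (430,169), (469,168) and (444,230), and a yellow one at (390,157). The grey-topped candidates are (337,196), wide and low, so the squat jar; (323,265), thin and tall, so the slim bottle; and (400,198), mid-sized, so the pot. I'll measure these and check with a crop.

```bash
cat > b.py <<'E'
from h import *
im=cv2.imread('pics/top0.png'); d=np.load('top0.npy'); W=cloud('top',d)
for n,(u,v) in dict(jar=(337,196),pot=(400,198),bottle=(324,267),yel=(390,157),stack=(399,267)).items():
    q=W[v-25:v+26,u-25:u+26].reshape(-1,3); z=np.median(W[v-2:v+3,u-2:u+3,2]); q=q[abs(q[:,2]-z)<5]
    c,(r)=cv2.minEnclosingCircle(q[:,:2].astype(np.float32)); print(n,np.round(c,1),round(r*2,1),'top z',round(z,1))
# disc
m=(abs(W[...,2]-48)<6)&(np.hypot(W[...,0]-620,W[...,1]-78)<160)
p=W[m]; hull=cv2.convexHull(p[:,:2].astype(np.float32))
t=p[np.hypot(p[:,0]-620,p[:,1]-78)<146]; c,r=cv2.minEnclosingCircle(t[:,:2].astype(np.float32)); print('disc',c,r)
# handle
m=(W[...,2]>90)&(np.hypot(W[...,0]-620,W[...,1]-78)<60); p=W[m]; print('handle',cv2.minAreaRect(p[:,:2].astype(np.float32)),np.median(p[:,2]))
# arrowhead dark pixels
g=im.max(2); a=np.zeros_like(g); a[238:276,200:232]=1
lab=(g<75)&(a>0); p=W[lab]; p=p[np.hypot(p[:,0]-620,p[:,1]-78)>143]; p=p[p[:,2]>20]
print('arrow',cv2.minEnclosingTriangle(p[:,:2].astype(np.float32))[1].round(1).tolist(),np.median(p[:,2]))
cr=[cv2.resize(im[y-30:y+30,x-40:x+40],(400,300),interpolation=2) for x,y in [(215,245),(400,198)]]
s=cv2.imread('pics/side0.png')
cr+=[cv2.resize(s[y-30:y+30,x-40:x+40],(400,300),interpolation=2) for x,y in [(280,180),(375,250)]]
o=np.vstack([np.hstack(cr[:2]),np.hstack(cr[2:])]); cv2.imwrite('pics/c1.png',np.clip(o*1.6,0,255).astype(np.uint8))
E
python3 b.py
```

```text
jar [ 589.7 -220.4] 59.7 top z 34.6
pot [ 600.7 -378.3] 103.2 top z 60.4
bottle [ 429.5 -191.4] 25.4 top z 98.9
yel [ 674.8 -337.3] 47.6 top z 60.2
stack [ 431.4 -359.2] 91.0 top z 28.4
disc (617.4937133789062, 76.6571044921875) 140.91693115234375
handle ((615.9193115234375, 76.59757995605469), (60.40871810913086, 14.505825996398926), 61.379093170166016) 120.83678797891423
arrow [[[531.7000122070312, 92.0]], [[390.8999938964844, -157.6999969482422]], [[413.3999938964844, 64.80000305175781]]] 47.03869362311889
```

View pics/c1.png

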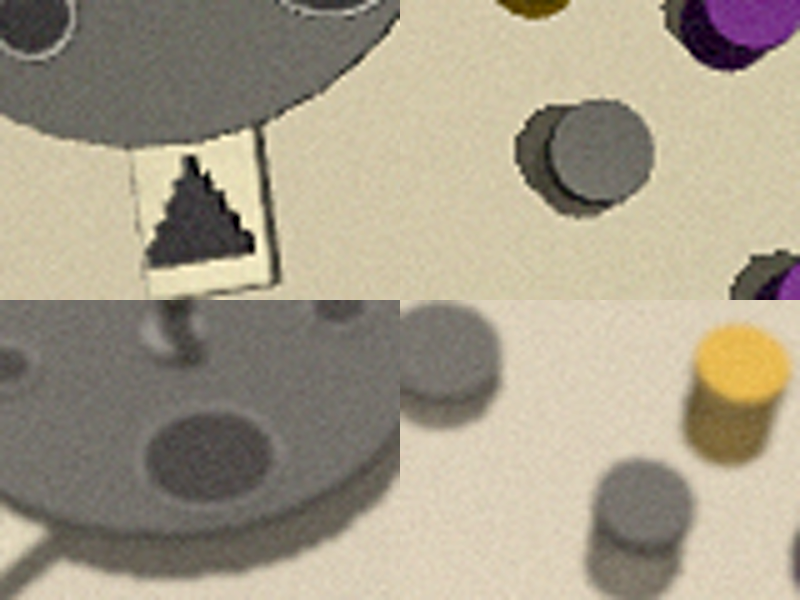

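The crop confirms the pot: at top (400,198) it has a grey cap on a white body, 60 mm tall. The arrow tip is at about (213,246), with its base from (204.4,268) to (226,264).

```bash
cat > b2.py <<'E'
from h import *
im=cv2.imread('pics/top0.png'); d=np.load('top0.npy'); W=cloud('top',d)
q=W[186:211,386:414].reshape(-1,3); q=q[abs(q[:,2]-60)<4]; print('pot',cv2.minEnclosingCircle(q[:,:2].astype(np.float32)),q[:,:2].mean(0))
A=np.array([617,76.6])
g=im.max(2); lab=np.zeros_like(g,bool); lab[245:271,203:229]=g[245:271,203:229]<75
n,l,st,ce=cv2.connectedComponentsWithStats(lab.astype(np.uint8)); k=1+st[1:,4].argmax()
P=W[l==k]; print('arrow n',len(P), 'z',np.median(P[:,2]),P[:,:2].mean(0)); c=P[:,:2].mean(0)-A; print('arrow dir deg',np.degrees(np.arctan2(c[1],c[0])),np.hypot(*c))
# tongue rect
T=(g>120)&(abs(W[...,2]-47)<8)&(np.hypot(W[...,0]-617,W[...,1]-76.6)<230)&(W[...,0]<500); print('tongue',cv2.minAreaRect(np.vstack([W[T][:,:2],P[:,:2]]).astype(np.float32)))
# wide holder: dark floor
r=np.zeros_like(lab); r[178:225,218:265]=g[178:225,218:265]<62
n,l,st,ce=cv2.connectedComponentsWithStats(r.astype(np.uint8)); k=1+st[1:,4].argmax(); Q=W[l==k]
print('holder',cv2.minEnclosingCircle(Q[:,:2].astype(np.float32)),Q.mean(0)); c=Q[:,:2].mean(0)-A; print(np.degrees(np.arctan2(c[1],c[0])),np.hypot(*c))
m=(W[...,2]>110)&(np.hypot(W[...,0]-620,W[...,1]-78)<60);b=cv2.boxPoints(cv2.minAreaRect(W[m][:,:2].astype(np.float32)));print('handle box',b.round(1).tolist())
E
python3 b2.py
```

```text
pot ((581.4384765625, -357.6121826171875), 23.478147506713867) [ 581.52656192 -357.07780974]
arrow n 269 z 47.404581020262185 [443.34396273  45.5041923 ]
arrow dir deg -169.84789645706945 176.41816385520266
tongue ((409.4853210449219, -42.244293212890625), (228.5294952392578, 49.555137634277344), 68.60588836669922)
holder ((495.1336669921875, -70.88899993896484), 135.65298461914062) [571.80678286  -7.21936568  52.72733611]
-118.33238909296936 95.2266398580536
handle box [[595.2999877929688, 53.5], [607.7999877929688, 46.599998474121094], [636.7999877929688, 99.5999984741211], [624.2000122070312, 106.5]]
```

Emit:
apply_moves(
  steps=[
    [0.05,-0.553,-0.3165,0.06,0,0,-81.4],
    [0.05,-0.553,-0.3165,0.06,0,0,-81.4],
    [0.05,-0.553,-0.3165,0.06,0,0,-81.4],
    [0.05,-0.553,-0.3165,0.06,0,0,-81.4],
    [0.05,-0.553,-0.3165,0.06,0,0,-81.4],
    [0.05,-0.553,-0.3165,0.06,0,0,-81.4],
    [0.05,-0.553,-0.3165,0.06,0,0,-81.4],
    [0.05,-0.553,-0.3165,0.06,0,0,-81.4],
    [0.05,-0.553,-0.3165,0.06,0,0,-81.4],
    [0.05,-0.553,-0.3165,0.06,0,0,-81.4],
    [0.05,-0.553,-0.3165,0.06,0,0,-81.4],
    [0.05,-0.553,-0.3165,0.06,0,0,-81.4],
    [0.05,-0.553,-0.3165,0.06,0,0,-81.4],
    [0.05,-0.553,-0.3165,0.06,0,0,-81.4],
    [0.05,-0.553,-0.3165,0.06,0,0,-81.4],
    [0.05,-0.553,-0.3165,0.06,0,0,-81.4],
    [0.05,-0.553,-0.3165,0.06,0,0,-81.4],
    [0.05,-0.553,-0.3165,0.06,0,0,-81.4],
  ],
)

```text
time_s: 2.3
position: [615.8, 78.0, 344.9]
orientation: [-0.0, -0.511, 0.86, 0.0]
wrist_force: [-0.7, -0.3, -1.1]
opening: 49.8
finger_force: 0.0
```

```bash
cat > c.py <<'E'
from h import *
from scipy.spatial.transform import Rotation as R
def st():
    s=manip.observe(); q=s['orientation']; M=R.from_quat([q[1],q[2],q[3],q[0]]).as_matrix()
    print('t',s['time_s'],'tcp',np.round(s['position'],1),'y ang',np.degrees(np.arctan2(M[1,1],M[0,1])).round(2),'zaxis',M[:,2].round(4),'j6',s['joint_pos'][5],'open',s['opening'],'ff',s['finger_force'],'F',np.round(s['wrist_force'],1))
    return s,M
if __name__=='__main__':
    s,M=st()
    im,d=grab_frame('wrist'); W=cloud('wrist',d); cv2.imwrite('pics/w1.png',im); np.save('w1.npy',W)
    marks('wrist',['handle','wide_holder','load_point'])
    m=(W[...,2]>112)&(W[...,2]<130)&(np.hypot(W[...,0]-617,W[...,1]-77)<50)
    print(m.sum(),cv2.minAreaRect(W[m][:,:2].astype(np.float32)))
E
python3 c.py
```

```text
t 2.3 tcp [615.8  78.  344.9] y ang 151.44 zaxis [-4.e-04  2.e-04 -1.e+00] j6 -2.6285522632458505 open 49.8068909043772 ff 0.0 F [-0.7 -0.3 -1.1]
wrist handle 0.86 [619.2  74.5 111.7]
wrist wide_holder 0.86 [571.2  -6.8  50.1]
wrist load_point 0.8 [526.2  59.9  48.4]
1722 ((617.5526123046875, 77.41255950927734), (59.804931640625, 13.626457214355469), 61.74568557739258)
```

View pics/w1.png

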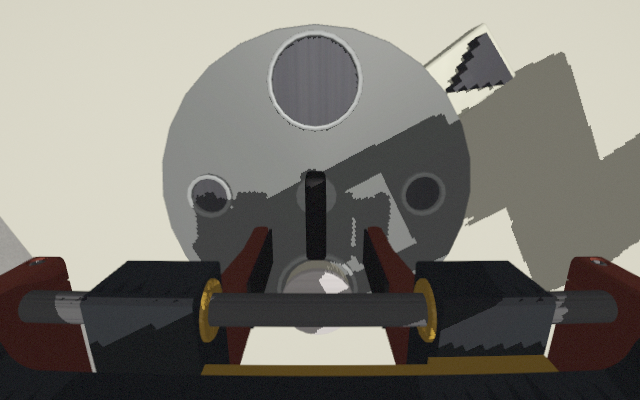

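The wrist view shows the handle at (315,215), between the fingers. The empty wide holder is at (315,80) and the arrow is at (480,65).

```bash
cat > d.py <<'E'
from h import *
im=cv2.imread('pics/w1.png'); W=np.load('w1.npy'); g=im.max(2)
lab=np.zeros(g.shape,bool); lab[25:97,440:516]=g[25:97,440:516]<110
n,l,st_,ce=cv2.connectedComponentsWithStats(lab.astype(np.uint8)); k=1+st_[1:,4].argmax(); P=W[l==k]; P=P[(abs(P[:,2]-47)<6)&(np.hypot(P[:,0]-617.5,P[:,1]-77.4)>143.5)]
tri=cv2.minEnclosingTriangle(P[:,:2].astype(np.float32))[1][:,0]; print(len(P),tri.round(1).tolist())
for A in ([617.5,77.4],):
    c=P[:,:2].mean(0)-A; print('arrow',np.degrees(np.arctan2(c[1],c[0])),np.hypot(*c))
    for t in tri: print(np.degrees(np.arctan2(*(t-A)[::-1])),np.hypot(*(t-A)))
Q=W[[35,80,128,80],[315,272,315,358]]; print(Q.round(1))
E
python3 d.py
```

```text
1882 [[433.29998779296875, 19.5], [425.1000061035156, 73.0], [477.0, 53.599998474121094]]
arrow -170.358839896139 174.53257459100445
-162.5598690028541 193.108136366976
-178.69349387625604 192.4987139679743
-170.39193416918707 142.46775862305284
[[555.8 -37.   53. ]
 [603.  -24.7  49.2]
 [590.3  26.2  55.1]
 [541.4   9.3  53.4]]
```

Emit:
apply_moves(
  steps=[
    [0.05,0,-0.002,0.03,0,0,0],
    [0.05,0,-0.002,0.05,0,0,0],
    [0.05,0,-0.002,0.07,0,0,0],
    [0.05,0,-0.002,0.07,0,0,0],
    [0.005,0,-0.002,0.07,0,0,0],
    [0.005,0,-0.002,0.07,0,0,0],
    [0.005,0,-0.002,0.07,0,0,0],
    [0.005,0,-0.002,0.07,0,0,0],
    [0.005,0,-0.002,0.07,0,0,0],
    [0.005,0,-0.002,0.07,0,0,0],
    [0.005,0,-0.002,0.07,0,0,0],
  ],
)

```text
time_s: 3.6
position: [617.1, 76.6, 275.2]
orientation: [-0.001, -0.51, 0.86, 0.001]
wrist_force: [-5.3, 2.7, 5.9]
opening: 13.8
finger_force: 30.0
```

Emit:
apply_moves(
  steps=[
    [0.005,0,0,0,0,0,3],
    [0.005,0,0,0,0,0,8],
    [0.005,0,0,0,0,0,13],
    [0.005,0,0,0,0,0,18],
    [0.005,0,0,0,0,0,23],
    [0.005,0,0,0,0,0,28],
    [0.005,0,0,0,0,0,33],
    [0.005,0,0,0,0,0,38],
    [0.005,0,0,0,0,0,43],
    [0.005,0,0,0,0,0,47],
    [0.005,0,0,0,0,0,50],
    [0.005,0,0,0,0,0,51.5],
    [0.005,0,0,0,0,0,51.8],
    [0.005,0,0,0,0,0,51.8],
    [0.005,0,0,0,0,0,51.8],
  ],
)

```text
time_s: 5.1
position: [616.9, 77.1, 275.2]
orientation: [-0.002, -0.083, 0.997, 0.001]
wrist_force: [-6.2, 6.3, 7.0]
opening: 14.0
finger_force: 30.0
```

Emit:
apply_moves(
  steps=[
    [0.05,0,0,0,0,0,0],
    [0.05,0,0,0,0,0,0],
    [0.05,0,0,0,0,0,0],
    [0.05,0,0,0,0,0,0],
    [0.05,0,0,0,0,0,0],
    [0.05,0,0,-0.02,0,0,0],
    [0.05,0,0,-0.05,0,0,0],
    [0.05,0,0,-0.1,0,0,0],
    [0.05,0,0,-0.1,0,0,0],
    [0.05,0,0,-0.1,0,0,0],
  ],
)

```text
time_s: 6.1
position: [618.9, 75.8, 376.1]
orientation: [0.002, -0.083, 0.997, -0.0]
wrist_force: [0.4, -0.3, -1.0]
opening: 50.0
finger_force: 0.0
```

```bash
cat > e.py <<'E'
from c import *
s,M=st()
im,d=grab_frame('wrist'); W=cloud('wrist',d); cv2.imwrite('pics/w2.png',im); np.save('w2.npy',W)
marks('wrist',['wide_holder','load_point'])
m=(W[...,2]>112)&(W[...,2]<130)&(np.hypot(W[...,0]-617,W[...,1]-77)<50)
print(m.sum(),cv2.minAreaRect(W[m][:,:2].astype(np.float32)))
E
python3 e.py
```

```text
t 6.1 tcp [618.9  75.8 376.1] y ang 99.55 zaxis [ 3.3e-03 -1.0e-04 -1.0e+00] j6 -1.726359445530024 open 50.00637268526548 ff 0.0 F [ 0.4 -0.3 -1. ]
wrist wide_holder 0.86 [521.   59.3  51.2]
wrist load_point 0.6 [528.1  62.1  49.5]
1347 ((615.4979858398438, 77.26567077636719), (59.376922607421875, 13.834214210510254), 9.869232177734375)
```

View pics/w2.png

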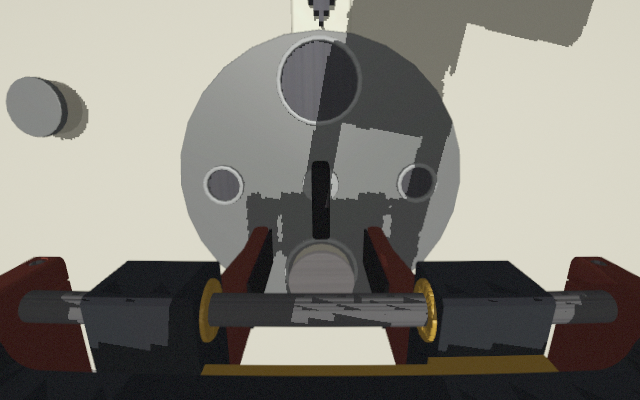

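The wrist view shows the holder (320,80), the arrow tip (320,27) and the handle (321,200) in one line, so the holder is at the pointer. Next is the pot.

Emit:
apply_moves(
  steps=[
    [0.075,0.109,-0.421,0.06,0,0,0],
    [0.075,0.109,-0.421,0.06,0,0,0],
    [0.075,0.109,-0.421,0.06,0,0,0],
    [0.075,0.109,-0.421,0.06,0,0,0],
    [0.075,0.109,-0.421,0.06,0,0,0],
    [0.075,0.109,-0.421,0.06,0,0,0],
    [0.075,0.109,-0.421,0.06,0,0,0],
    [0.075,0.109,-0.421,0.06,0,0,0],
    [0.075,0.109,-0.421,0.06,0,0,0],
    [0.075,0.109,-0.421,0.06,0,0,0],
    [0.075,0.109,-0.421,0.06,0,0,0],
    [0.075,0.109,-0.421,0.06,0,0,0],
    [0.075,0.109,-0.421,0.06,0,0,0],
    [0.075,0.109,-0.421,0.06,0,0,0],
    [0.075,0.109,-0.421,0.06,0,0,0],
  ],
)

```text
time_s: 7.75
position: [581.2, -356.4, 315.0]
orientation: [0.0, -0.084, 0.996, -0.0]
wrist_force: [-0.1, 0.9, 0.6]
opening: 75.1
finger_force: 0.0
```

```bash
cat > f.py <<'E'
from c import *
s,M=st()
im,d=grab_frame('wrist'); W=cloud('wrist',d); cv2.imwrite('pics/w3.png',im); np.save('w3.npy',W)
marks('wrist',['pot_center'])
m=(abs(W[...,2]-60)<4)&(np.hypot(W[...,0]-581.5,W[...,1]+357.5)<35)
c,r=cv2.minEnclosingCircle(W[m][:,:2].astype(np.float32)); print(m.sum(),c,r,np.median(W[m][:,2]))
e=np.r_[np.array(c)-s['position'][:2],193-s['position'][2]]; print('tool shift',(M.T@e).round(1))
E
python3 f.py
```

```text
t 7.75 tcp [ 581.2 -356.4  315. ] y ang 99.64 zaxis [ 2.e-04 -3.e-04 -1.e+00] j6 -2.3902337718143545 open 75.05629776736544 ff 0.0 F [-0.1  0.9  0.6]
wrist pot_center 0.87 [ 655.  -513.9   28. ]
wrist pot_center 0.61 [ 579.9 -351.6   33.5]
2719 (582.6085815429688, -356.7555236816406) 23.363731384277344 61.24912218229022
tool shift [ -1.3  -0.6 122. ]
```

View pics/w3.png

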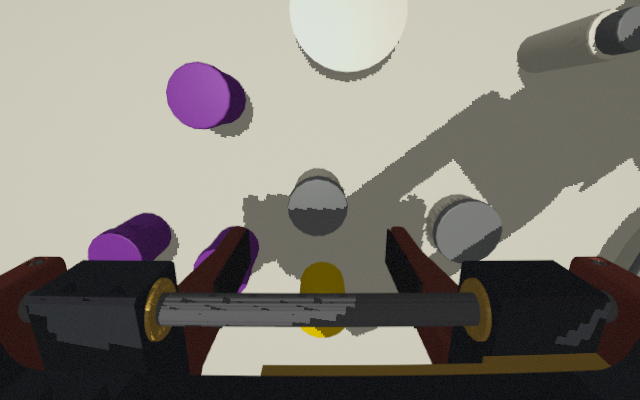

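The wrist view shows the grey-capped pot at (318,205), centred between the fingers, with the purple and yellow pots clear of them. Now I'll descend and grip.

Emit:
apply_moves(
  steps=[
    [0.075,-0.001,-0.001,0.03,0,0,0],
    [0.075,-0.001,-0.001,0.06,0,0,0],
    [0.075,-0.001,-0.001,0.09,0,0,0],
    [0.075,-0.001,-0.001,0.11,0,0,0],
    [0.075,-0.001,-0.001,0.122,0,0,0],
    [0.075,-0.001,-0.001,0.122,0,0,0],
    [0.03,-0.001,-0.001,0.122,0,0,0],
    [0.03,-0.001,-0.001,0.122,0,0,0],
    [0.03,-0.001,-0.001,0.122,0,0,0],
    [0.03,-0.001,-0.001,0.122,0,0,0],
    [0.03,-0.001,-0.001,0.122,0,0,0],
    [0.03,-0.001,-0.001,0.122,0,0,0],
    [0.03,-0.001,-0.001,0.122,0,0,0],
  ],
)

```text
time_s: 9.15
position: [582.3, -358.3, 193.7]
orientation: [0.0, -0.083, 0.997, -0.0]
wrist_force: [0.2, 1.3, 6.0]
opening: 46.4
finger_force: 30.0
```

Emit:
apply_moves(
  steps=[
    [0.03,0,0,-0.02,0,0,0],
    [0.03,0,0,-0.06,0,0,0],
    [0.03,0,0,-0.1,0,0,0],
    [0.03,0,0,-0.14,0,0,0],
    [0.03,0,0,-0.17,0,0,0],
    [0.03,0,0,-0.17,0,0,0],
    [0.03,0,0,-0.17,0,0,0],
  ],
)

```text
time_s: 9.85
position: [581.9, -358.2, 362.7]
orientation: [0.0, -0.083, 0.997, -0.0]
wrist_force: [0.4, 1.1, -1.7]
opening: 46.3
finger_force: 30.0
```

```bash
cat > g.py <<'E'
from c import *
s,M=st()
im,d=grab_frame('top'); W=cloud('top',d); np.save('t1.npy',W); cv2.imwrite('pics/t1.png',im)
marks('top',['wide_holder','load_point'])
L=np.array([617.3,77.3])+95*np.array([np.cos(np.radians(-170.2)),np.sin(np.radians(-170.2))]); print(L)
e=np.r_[L-s['position'][:2],0]; print('tool shift',(M.T@e).round(1))
E
python3 g.py
```

```text
t 9.85 tcp [ 581.9 -358.2  362.7] y ang 99.56 zaxis [ 5.e-04 -6.e-04 -1.e+00] j6 -2.3902682940247164 open 46.3146390629116 ff 29.999938309192657 F [ 0.4  1.1 -1.7]
top wide_holder 0.67 [525.5  58.8  47.3]
top wide_holder 0.63 [ 581.6 -363.   198.9]
top load_point 0.89 [518.5  65.4  45.4]
[523.68624964  61.13009758]
tool shift [-1.220e+01  4.231e+02 -3.000e-01]
```

Emit:
apply_moves(
  steps=[
    [0.03,-0.012,0.03,0,0,0,0],
    [0.03,-0.012,0.07,0,0,0,0],
    [0.03,-0.012,0.11,0,0,0,0],
    [0.03,-0.012,0.15,0,0,0,0],
    [0.03,-0.012,0.19,0,0,0,0],
    [0.03,-0.012,0.23,0,0,0,0],
    [0.03,-0.012,0.27,0,0,0,0],
    [0.03,-0.012,0.31,0,0,0,0],
    [0.03,-0.012,0.35,0,0,0,0],
    [0.03,-0.012,0.38,0,0,0,0],
    [0.03,-0.012,0.41,0,0,0,0],
    [0.03,-0.012,0.423,0,0,0,0],
    [0.03,-0.012,0.423,0.02,0,0,0],
    [0.03,-0.012,0.423,0.04,0,0,0],
    [0.03,-0.012,0.423,0.05,0,0,0],
    [0.03,-0.012,0.423,0.05,0,0,0],
    [0.03,-0.012,0.423,0.05,0,0,0],
  ],
)

```text
time_s: 11.7
position: [523.8, 60.5, 312.5]
orientation: [-0.0, -0.083, 0.997, -0.0]
wrist_force: [-0.7, -0.2, -0.9]
opening: 46.0
finger_force: 30.0
```

```bash
cat > k.py <<'E'
from c import *
s,M=st()
im,d=grab_frame('wrist'); cv2.imwrite('pics/w4.png',im)
marks('wrist',['wide_holder','pot_center'])
E
python3 k.py
```

```text
t 11.7 tcp [523.8  60.5 312.5] y ang 99.53 zaxis [-8.e-04 -2.e-04 -1.e+00] j6 -1.7529976095392263 open 46.029268080494994 ff 29.99990075826645 F [-0.7 -0.2 -0.9]
wrist wide_holder 0.71 [523.6  56.8  50.7]
```

View pics/w4.png

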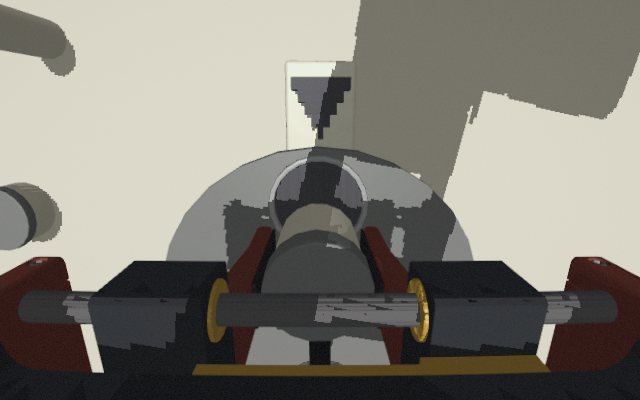

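The wrist view shows the pot (315,260) held upright over the holder (319,195), with the arrow (320,100) still in line. I'll lower it slowly.

Emit:
apply_moves(
  steps=[
    [0.03,0,0,0.015,0,0,0],
    [0.03,0,0,0.03,0,0,0],
    [0.03,0,0,0.045,0,0,0],
    [0.03,0,0,0.055,0,0,0],
    [0.03,0,0,0.062,0,0,0],
    [0.03,0,0,0.065,0,0,0],
    [0.03,0,0,0.067,0,0,0],
    [0.03,0,0,0.068,0,0,0],
    [0.03,0,0,0.068,0,0,0],
    [0.03,0,0,0.068,0,0,0],
  ],
)

```text
time_s: 12.85
position: [523.8, 60.9, 245.0]
orientation: [0.0, -0.083, 0.997, -0.0]
wrist_force: [0.0, 0.3, -1.2]
opening: 46.2
finger_force: 30.0
```

Emit:
apply_moves(
  steps=[
    [0.03,0,0,0.0005,0,0,0],
    [0.03,0,0,0.001,0,0,0],
    [0.03,0,0,0.0015,0,0,0],
    [0.03,0,0,0.002,0,0,0],
    [0.03,0,0,0.002,0,0,0],
    [0.03,0,0,0.002,0,0,0],
  ],
)

```text
time_s: 13.45
position: [523.6, 60.9, 242.6]
orientation: [-0.0, -0.083, 0.997, -0.0]
wrist_force: [-0.6, 0.4, -1.1]
opening: 46.4
finger_force: 30.0
```

Emit:
apply_moves(
  steps=[
    [0.03,0,0,0.0005,0,0,0],
    [0.03,0,0,0.001,0,0,0],
    [0.03,0,0,0.001,0,0,0],
  ],
)

```text
time_s: 13.75
position: [523.6, 60.9, 241.7]
orientation: [0.0, -0.083, 0.997, -0.0]
wrist_force: [1.2, -0.5, -0.5]
opening: 46.4
finger_force: 30.0
```

```bash
python3 -c "
from c import *
st()"
```

```text
t 13.75 tcp [523.6  60.9 241.7] y ang 99.56 zaxis [ 0.e+00 -1.e-04 -1.e+00] j6 -1.752829801012195 open 46.36654691721436 ff 29.999971389770508 F [ 1.2 -0.5 -0.5]
```

Emit:
apply_moves(
  steps=[
    [0.03,0,0,0.0005,0,0,0],
    [0.03,0,0,0.0005,0,0,0],
    [0.03,0,0,0.0005,0,0,0],
  ],
)

```text
time_s: 14.05
position: [523.6, 60.9, 241.7]
orientation: [0.0, -0.083, 0.997, -0.0]
wrist_force: [-1.8, 0.4, 5.7]
opening: 46.6
finger_force: 30.0
```

Emit:
apply_moves(
  steps=[
    [0.03,0,0,0.0005,0,0,0],
    [0.03,0,0,0.0005,0,0,0],
    [0.03,0,0,0.0005,0,0,0],
  ],
)

```text
time_s: 14.35
position: [523.6, 60.9, 241.6]
orientation: [0.0, -0.083, 0.997, -0.0]
wrist_force: [-3.0, 0.8, 10.1]
opening: 46.2
finger_force: 30.0
```

The pot is down on the holder floor. Now I'll release and retreat.

Emit:
apply_moves(
  steps=[
    [0.03,0,0,-0.0005,0,0,0],
    [0.05,0,0,-0.0005,0,0,0],
    [0.055,0,0,-0.0005,0,0,0],
    [0.06,0,0,-0.0005,0,0,0],
    [0.065,0,0,-0.0005,0,0,0],
    [0.065,0,0,-0.0005,0,0,0],
    [0.065,0,0,-0.0005,0,0,0],
    [0.065,0,0,-0.015,0,0,0],
    [0.065,0,0,-0.04,0,0,0],
    [0.065,0,0,-0.08,0,0,0],
    [0.065,0,0,-0.12,0,0,0],
    [0.065,0,0,-0.15,0,0,0],
    [0.065,0,0,-0.15,0,0,0],
    [0.065,0,0,-0.15,0,0,0],
  ],
)

```text
time_s: 15.75
position: [523.5, 60.9, 391.0]
orientation: [0.001, -0.083, 0.997, -0.0]
wrist_force: [-0.1, 0.2, -0.8]
opening: 64.8
finger_force: 0.0
```

```bash
cat > l.py <<'E'
from c import *
s,M=st()
im,d=grab_frame('wrist'); W=cloud('wrist',d); cv2.imwrite('pics/w5.png',im)
marks('wrist',['wide_holder','pot_center'])
m=(abs(W[...,2]-108)<5)&(np.hypot(W[...,0]-523.7,W[...,1]-61)<40)
print(m.sum(),cv2.minEnclosingCircle(W[m][:,:2].astype(np.float32)),np.percentile(W[m][:,2],[5,50,95]))
E
python3 l.py
```

```text
t 15.75 tcp [523.5  60.9 391. ] y ang 99.56 zaxis [ 1.4e-03 -1.0e-04 -1.0e+00] j6 -1.7528478526616609 open 64.78070607575314 ff 0.0 F [-0.1  0.2 -0.8]
wrist wide_holder 0.36 [617.5  75.  112.3]
wrist pot_center 0.82 [522.1  63.1  81.7]
2235 ((523.3417358398438, 60.795352935791016), 23.59140396118164) [106.82032736 108.10885751 109.22184351]
```

View pics/w5.png

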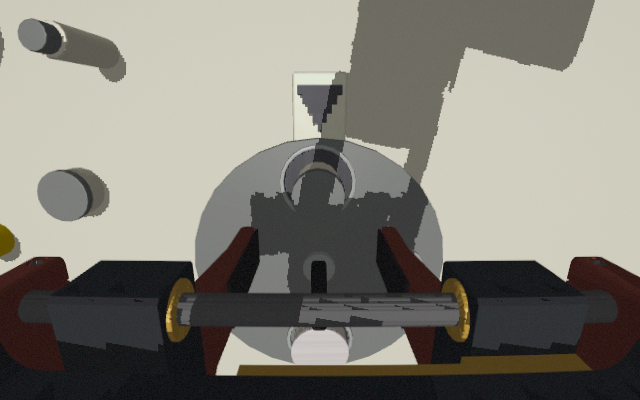

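The wrist view shows the pot upright in the holder (318,185), with its top level at 108 mm, which is 60 mm above the floor. The arrow (320,105) is in line with the holder and handle.

```bash
python3 -c "
from rig import manip
print(manip.hand_in())"
```

```text
the job is handed in; nothing more can be done
None
```

The job is handed in at about 16 s of the 50 s allowed: the carousel was turned first, then the sample pot was lowered into the empty wide holder and released, and the last camera view showed it upright on the floor with the holder at the pointer.

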